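# Stamp a pantry label on a spring-mounted bed

### The arm

A 7-joint arm with a two-finger parallel gripper is mounted at the origin on a cart in front of the work surface, level with it; the furniture and walls round the work are solid. World frame = base frame: x ahead of the robot, y to its left, z up, the work surface at z = 0. Lengths are in m, angles in rad, forces in N, time in s.
With the tool pointing down it reaches from about 0.4 to 0.875 m from the base axis. Payload 19.3 kg.
Tool frame: the origin (TCP) lies between the finger pads; the fingertips stand 17 mm ahead of it and the grasp point (between the pads) lies 2 mm behind it; z points along the fingers, x is the direction in which the jaws open and shut, and the axes are right-handed (so a half turn about z gives the same grasp; the last joint's range is limited). The gripper opens to 85 mm and grips with 20 to 120 N. Pads are 22 mm wide; open, the fingers measure 114 mm over their backs; the gripper's body (76 mm by 85 mm) begins 54 mm behind the grasp point. The pads swing forward as they close: fully open they stand 13 mm farther back than shut.
Start: joints at [-1.357, 0.521, -0.036, 1.599, 0.021, 1.021, -0.113], TCP at [0.175, 0.6, 0.248] pointing down, gripper open.
Joint ranges: [-2.91, 2.91], [-0.3, 2.13], [-1.5, 1.42], [0.17, 2.43], [-1.26, 4.41], [0.16, 1.93], [-2.52, 2.52]. Speed limits (rad/s): [1.89, 1.89, 2.39, 2.39, 3.01, 3.01, 3.01].

### API

Orientations are given as [roll, pitch, yaw] about the fixed x, y, z axes, in that order (R = Rz(yaw) Ry(pitch) Rx(roll)).
In Python, from workcell import bot gives the robot as it stands. The module is installed in compiled form; this text tells all that it offers.
- The arm moves only by the tool arm_command, never from a script. Its argument "targets" is a list of rows, each a list of 6 numbers: the shift along the tool's x, y, z in mm, then the turn, a rotation vector about the tool's x, y, z in degrees. In form: [[x, y, z, wx, wy, wz], ...]. A call has 1 to 8 rows; each row shifts and turns the pose as measured when the row begins, along the tool's axes as they then stand; what a row does not reach is not made up. A row lasts 1/10 s, in which the tool goes at most 50 mm and 8.59 degrees, less where a joint would pass 70% of its speed; a pose out of reach is approached as far as the arm can. A call is refused whole if a number of a shift passes 50 or a number of a turn 8.59, either way. A call with a gripper value outside its range is refused whole. "grip" is the opening in per cent of the stroke, from 0 (shut) to 100 (fully open), set as the call begins (left out, the last holds). The fingers move at their own pace and stop on an object; "grip_force" is the grip in N (left out, the last holds). Time passes only in rows, so rows that do not move let the fingers close. It gives the time, the measured TCP pose, the force and the opening at its end, in the units of the state.
- bot.observe(): the state, without advancing time (a new reading comes with each control period).
- bot.grab_frame(name): name is "scene" or "top"; returns a dict with "color" (480x640x3 uint8, red, green, blue), "depth" (480x640 float32, m along the optical axis (not along the pixel's ray), 0 where there is no reading), "fov_y" (degrees; the focal length in pixels is half the picture's height over the tangent of half this angle, whatever the lens; pixels are square), "cx", "cy" (the principal point, pixels), "R" (3x3) and "t" (3): a world point X has camera coordinates R X + t. Camera axes: x right, y down, z forward; pixel columns grow to the right and rows downward; lengths in m; the calibration is good to about 2 mm. A picture is of the moment at which its call begins.
- bot.job_done(): hands the job in, once; it reports no verdict.
The state is a dict: "clock": time; "qpos": joint angles; "qd": joint speeds; "joint_efforts": joint torques, N m; "position": TCP position; "tool_rot": TCP orientation; "force": force on the tool from outside, world axes, zero at the start; "moment": the same for the moment, N m; "grip_width": finger opening in m.
Only numpy, scipy, OpenCV 4.12 (cv2) and the standard library are available. Lean on these libraries where they do the work, as an engineer would, in place of code of your own. Each camera call takes 0.05 s, during which the arm holds its last target. There are 200 camera calls.

### The job

Take the pre-inked hand stamp out of its black holder and stamp the pantry label inside the blue printed frame: set the stamp down flat and in line with the frame, press straight down with a steady force of about 10 N (never 20 N) for a second and a half, and lift it straight off without dragging it, or the print smears. Then set the stamp, not dropped, upright back in its holder and let go, leaving the other things on the worktop where they are.

Things in the scene. Friction and masses are not known exactly. Their poses are not given: they have to be found in the camera images.
- stamp: the hand stamp (loose, 80 to 170 g): origin at the centre of its printing face (underside), z up along its stem when upright, y along its longer side. Red printing face 24 (x) by 40 (y) mm, 5 mm thick; above it a wooden block 30 by 46 mm up to 24 mm; a square dark stem 22 by 22 mm from 24 to 77 mm with a small brass disc on its end. It starts standing in its holder.
- stamp_grip (a point): the middle of the stamp's square 22 mm stem, 53 mm above the printing face: the place to grasp, from above, across either pair of flat sides (x or y).
- stamp_face (a point): the centre of the stamp's printing face (its underside); axes as the stamp's.
- stamp_bed: the stamping bed, fixed to the worktop: grey base plate 110 (x) by 130 (y) mm, 6 mm thick, origin at the centre of its underside, z up; it carries a wooden plate 86 by 106 mm on rubber feet with a white label 62 by 82 mm on it. The plate yields straight down on a spring, about 0.25 mm per N (10 N sinks it 2.5 mm), and comes back up.
- label_mark (a point): the centre of the blue printed frame (34 by 50 mm inside, y along its longer side), but at the height of the base plate's top, 6 mm above the worktop, underneath the label. The label's face lies straight above it, 15 to 41 mm above this point; that height is set differently each time, is not reported and must be found by feel.
- bed_shift_x (a joint): sideways give of the label plate along the bed's x, m; 0 at rest, spring about 1 N per mm. More than 3 mm either way while stamping is a smeared print.
- bed_shift_y (a joint): the same along the bed's y.
- stamp_holder: the stamp's black open-topped holder, fixed to the worktop: origin at the centre of its underside, z up. Pocket 36 (x) by 52 (y) mm inside, so 3 mm of play on each side of the stamp's block; pocket floor 4 mm and rim 20 mm above the worktop; walls 4 mm; foot flange 64 by 80 mm.
- holder_seat (a point): the centre of the holder's pocket floor, 4 mm above the worktop: the stamp's printing face rests here, the stamp's y along the holder's y (either way round).
- bean_jar: bystander: clip-top glass jar of beans, 75 x 68 x 119 mm, origin at its underside, behind the work.
- timer: bystander: red and white kitchen timer, 63 mm across, 47 mm high, origin at its underside.
- lemon_near: bystander: the lemon nearest the robot, 71 x 53 x 51 mm, origin at its underside.
Things that resemble listed ones, but are neither listed nor needed, are in the scene too. Of the things that look like the stamp, the largest one is meant.

How it is judged:
By the outcome, as a careful person would: the job done as asked, in the order asked, and still so for the second after the job is handed in, with the robot touching nothing.
It also fails if it takes over 58 s, if anything falls off the work surface, if the arm or the gripper's body presses on something with over 40 N, if the wrist force passes 120 N, or if a joint passes its speed limit or range.

## Working session

There is one attempt and no reset: what is moved stays moved. The work goes in short steps, Python scripts to look and compute and a tool call to move; the robot and the scene stay as the last step left them, time stands still between calls to the robot, and variables do not carry over. Pictures are saved under pics/ and viewed, about 8 in all and at most 12, crops included, and the job is handed in when it is done.

Besides the shell and the picture viewer there is one more tool, called as name(argument=value, ...) on one line, values as JSON. arm_command: Moves the arm, as the interface text tells. Its arguments: {"type":"object","properties":{"targets":{"type":"array"},"grip":{"type":"number"},"grip_force":{"type":"number"}},"required":["targets"]}

```bash
mkdir -p pics; cat > h.py <<'E'
import numpy as np, cv2
from workcell import bot
def grab(n):
    f=bot.grab_frame(n); f['f']=240/np.tan(np.radians(f['fov_y'])/2); return f
def ray(f,uv,z):
    uv=np.atleast_2d(uv).astype(float)
    d=np.c_[(uv[:,0]-f['cx'])/f['f'],(uv[:,1]-f['cy'])/f['f'],np.ones(len(uv))]@f['R']
    c=-f['R'].T@f['t']; s=(z-c[2])/d[:,2]
    return c+s[:,None]*d
def cloud(f):
    v,u=np.mgrid[0:480,0:640]; d=f['depth']
    P=np.stack([(u-f['cx'])/f['f']*d,(v-f['cy'])/f['f']*d,d],-1)
    return (P-f['t'])@f['R']
def save(n,im): cv2.imwrite('pics/'+n,cv2.cvtColor(im,cv2.COLOR_RGB2BGR))
E
python3 - <<'E'
from h import *
for n in('scene','top'):
    f=grab(n); save(n+'0.png',f['color']); np.savez(n+'0.npz',**f); print(n,f['fov_y'],f['cx'],f['cy'],-f['R'].T@f['t'],f['R'].round(3).tolist())
print(bot.observe())
E
```

```text
scene 54.66479827006475 316.9703756972761 241.2586060691195 [0.13600323 0.48421101 0.67131841] [[-0.725, -0.689, -0.004], [-0.465, 0.494, -0.735], [0.508, -0.531, -0.678]]
top 53.19018848398207 317.9142052079075 241.20067536521503 [0.37359915 0.0097181  1.07955284] [[-0.022, -1.0, 0.013], [-0.981, 0.019, -0.193], [0.192, -0.017, -0.981]]
{'clock': 0.1, 'qpos': array([-1.35720608,  0.52194851, -0.03631132,  1.59989102,  0.02118676,
        1.02112404, -0.11281045]), 'qd': array([-0.00083025,  0.00090343, -0.00016806, -0.00164878, -0.00051291,
        0.00046318,  0.00026392]), 'joint_efforts': array([ 5.03488001e-03, -9.28474259e+01,  1.98480897e+00, -3.70530725e+01,
        1.82584865e-02,  5.27848300e-03, -4.58258319e-05]), 'position': array([0.1749595 , 0.59973864, 0.24780862]), 'tool_rot': array([3.14152761e+00, 9.84307288e-04, 1.28696264e+00]), 'force': array([ 0.19979308, -0.73933551, -0.42299186]), 'moment': array([ 0.02319281,  0.0636192 , -0.03502588]), 'grip_width': 0.08518281694790487}
```

View pics/top0.png

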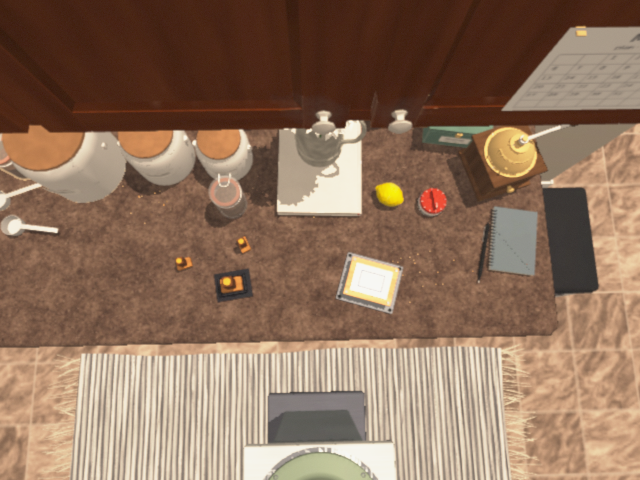

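View pics/scene0.png

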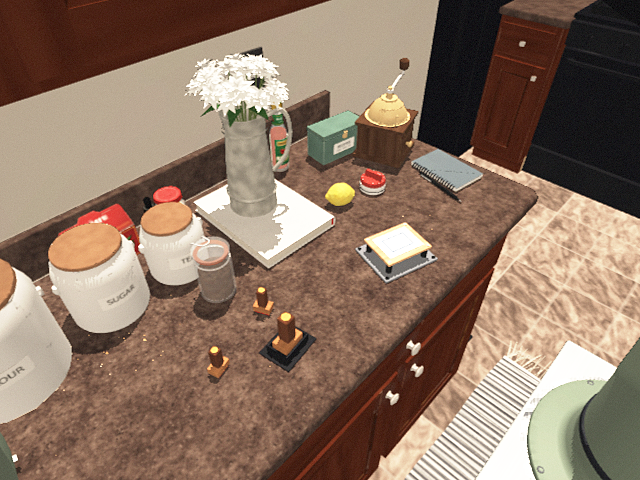

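The picture shows three stamp-like things in the top view: (232,285), the largest and standing in a black holder, plus smaller ones at (243,244) and (183,263). The first one fits the description. The bed is at (370,282). I'll enlarge both to confirm.

```bash
python3 - <<'E'
from h import *
f=dict(np.load('top0.npz')); P=cloud(f); C=f['color']
a=cv2.resize(C[225:315,165:285],None,fx=5,fy=5,interpolation=cv2.INTER_CUBIC)[:450]
b=cv2.resize(C[245:320,330:410],None,fx=5,fy=5,interpolation=cv2.INTER_CUBIC)
b=cv2.copyMakeBorder(b,0,450-b.shape[0],0,0,cv2.BORDER_CONSTANT)
im=np.hstack([a,b]); print(im.shape); save('crop.png',cv2.resize(im,(800,360)))
for (u,v) in [(229,283),(232,285),(240,284),(243,243),(183,262),(370,282),(385,290),(352,268),(345,285),(300,300),(222,290)]:
    print(u,v,P[v,u].round(4),C[v,u])
# bed frame blue mask, holder dark mask
hsv=cv2.cvtColor(C,cv2.COLOR_RGB2HSV)
print(hsv[270:296:2,350:392:3].tolist()[6])
roi=P[260:315,205:265]
Z=roi[...,2]; print(Z[::6,::4].round(3))
E
```

```text
(450, 1000, 3)
229 283 [0.4845 0.1799 0.0804] [236 180  67]
232 285 [0.4807 0.1745 0.0754] [105  61  39]
240 284 [0.4875 0.1646 0.0289] [229 148  74]
243 243 [0.5747 0.1558 0.0504] [144  93  48]
183 262 [0.5359 0.2858 0.0468] [114  67  42]
370 282 [ 0.4853 -0.1198  0.036 ] [247 247 243]
385 290 [ 0.4672 -0.152   0.0349] [247 247 242]
352 268 [ 0.5172 -0.0818  0.0338] [247 228 145]
345 285 [ 0.4802 -0.0652  0.0326] [230 174 113]
300 300 [ 0.452   0.0345 -0.0011] [121  88  69]
222 290 [0.475  0.2034 0.0306] [153  96  52]
[[23, 102, 247], [30, 4, 247], [30, 4, 247], [20, 9, 245], [30, 3, 247], [30, 4, 247], [30, 4, 247], [30, 4, 247], [30, 4, 247], [30, 4, 247], [30, 5, 247], [19, 8, 243], [30, 4, 247], [30, 6, 247]]
[[-0.     0.001  0.002  0.001 -0.003 -0.001  0.001 -0.003 -0.001 -0.003
   0.001 -0.    -0.002 -0.001  0.004]
 [ 0.002 -0.001  0.004  0.002 -0.001  0.004  0.     0.001 -0.001  0.001
  -0.002 -0.002  0.    -0.001 -0.002]
 [-0.002  0.001  0.     0.     0.003  0.     0.005  0.002  0.005  0.002
   0.006 -0.003 -0.001 -0.001 -0.   ]
 [-0.003 -0.     0.002  0.019  0.081  0.084  0.077  0.047  0.027  0.012
   0.001  0.006 -0.001 -0.002 -0.   ]
 [ 0.001 -0.003 -0.001 -0.     0.026  0.084  0.081  0.062  0.026  0.026
   0.017  0.005 -0.001  0.003  0.   ]
 [ 0.     0.002 -0.001  0.004  0.028  0.029  0.027  0.028  0.024  0.017
   0.021 -0.001 -0.003  0.     0.001]
 [-0.001  0.002  0.002  0.005  0.019  0.006  0.004  0.003  0.007  0.002
   0.003  0.006 -0.001  0.002 -0.002]
 [ 0.001 -0.001 -0.002  0.002  0.001 -0.002 -0.002 -0.    -0.003 -0.002
   0.    -0.002  0.002 -0.005 -0.   ]
 [ 0.001  0.003 -0.002  0.003 -0.001 -0.002 -0.002  0.    -0.001  0.
  -0.    -0.001  0.003  0.001 -0.002]
 [-0.002 -0.003  0.002  0.001 -0.001  0.004 -0.003  0.002  0.003 -0.001
   0.002 -0.001  0.003  0.001 -0.   ]]
```

View pics/crop.png

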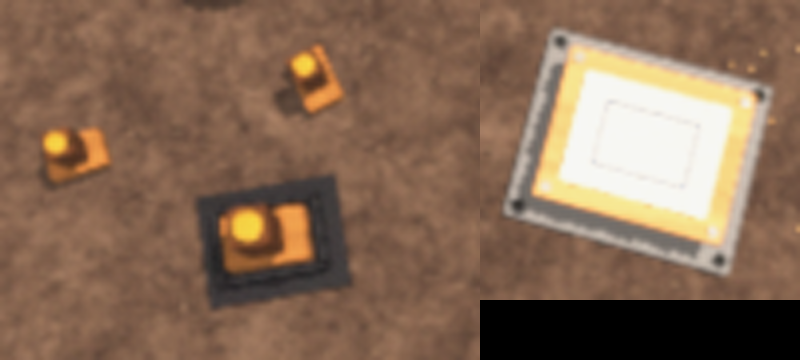

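The crop confirms it: the largest stamp is the one in the black holder (crop about (268,237)). The bed's frame is on the white label at crop (648,145).

```bash
cat > m.py <<'E'
from h import *
def rect(P):
    (c,s,a)=cv2.minAreaRect((P[:,:2]*1000).astype(np.float32))
    if s[0]>s[1]: s=s[::-1]; a+=90   # a = dir of short side (x)
    # short side is x : yaw of x axis
    a=(a+90)%180-90
    return np.round(c,1),np.round(s,1),round(a,2)
def biggest(m):
    cs,_=cv2.findContours(m.astype(np.uint8),cv2.RETR_EXTERNAL,cv2.CHAIN_APPROX_NONE)
    return max(cs,key=cv2.contourArea)
def box(m,b):
    o=np.zeros_like(m); o[b[1]:b[3],b[0]:b[2]]=m[b[1]:b[3],b[0]:b[2]]; return o
for n,bb,hb in(('top',(335,248,408,315),(208,262,262,308)),('scene',(350,215,445,285),(255,305,320,372))):
    f=dict(np.load(n+'0.npz')); C=f['color']; P=cloud(f)
    hsv=cv2.cvtColor(C,cv2.COLOR_RGB2HSV); g=C.min(2).astype(float)
    lab=box((hsv[...,1]<45)&(hsv[...,2]>215),bb); c=biggest(cv2.morphologyEx(lab.astype(np.uint8),cv2.MORPH_OPEN,np.ones((3,3))))
    m=np.zeros(g.shape,np.uint8); cv2.drawContours(m,[c],-1,1,-1)
    zl=np.median(P[m>0][:,2]); print(n,'label z',zl, rect(ray(f,c[:,0],zl)))
    me=cv2.erode(m,np.ones((5,5)))
    bg=cv2.medianBlur(C.min(2),11).astype(float)
    fr=(me>0)&(g<bg-4); v,u=np.nonzero(fr); w=(bg-g)[fr]
    R=ray(f,np.c_[u,v],zl); print(' frame',len(u),rect(R), (R[:,:2].mean(0)*1000).round(1))
    dk=box((C.max(2)<75)&(hsv[...,1]<110),hb)
    dk=cv2.morphologyEx(dk.astype(np.uint8),cv2.MORPH_CLOSE,np.ones((3,3)))
    c=biggest(dk); print(' flange',rect(ray(f,c[:,0],.003)))
    br=box((hsv[...,0]>18)&(hsv[...,0]<32)&(hsv[...,1]>120)&(hsv[...,2]>190),hb); c=biggest(br)
    zz=np.median(P[br][:,2]);print(' brass n',br.sum(),zz,rect(ray(f,c[:,0],.082)))
    bl=P[...,2]; bm=box((bl>.022)&(bl<.034)&(hsv[...,1]>110),hb); print(' block', rect(ray(f,biggest(bm)[:,0],.028)))
E
python3 m.py
```

```text
top label z 0.03726030791220605 (array([ 488.3, -122. ]), array([62.9, 83. ]), -16.61)
 frame 122 (array([ 488.4, -122.3]), array([38.5, 54.9]), -16.13) [ 489.1 -122. ]
 flange (array([488.9, 184.7]), array([61.7, 77.4]), 8.29)
 brass n 41 0.08217684818754187 (array([488.6, 185.9]), array([12.5, 12.7]), -89.21)
 block (array([487.5, 185.6]), array([30. , 46.2]), 7.61)
scene label z 0.03721351388914766 (array([ 493. , -122.3]), array([65.7, 85.9]), -16.53)
 frame 54 (array([ 492.2, -122.6]), array([37.5, 52.3]), -16.58) [ 492.1 -121.8]
 flange (array([491.9, 185.6]), array([65. , 81.1]), 8.92)
 brass n 37 0.08097274632090523 (array([454. , 191.9]), array([1.5, 1.9]), 43.35)
 block (array([490.4, 188.5]), array([31.4, 50. ]), 4.69)
```

```bash
cat > plan.py <<'E'
import sys
from h import *
from scipy.spatial.transform import Rotation as Ro
def plan(x,y,z,yaw,vmax=46,amax=8.4):
    s=bot.observe(); p=np.array(s['position'])*1000; R=Ro.from_euler('xyz',s['tool_rot'])
    T=Ro.from_euler('xyz',[np.pi,0,np.radians(yaw)]); t=np.array([x,y,z])
    print('at',p.round(1),np.degrees(s['tool_rot']).round(2),'F',np.round(s['force'],2),'w',round(s['grip_width']*1000,1),'t',s['clock'])
    rv=np.degrees((R.inv()*T).as_rotvec()); n=int(max(1,np.ceil(np.linalg.norm(t-p)/vmax),np.ceil(np.linalg.norm(rv)/amax)))
    rows=[]; st=(t-p)/n; dr=Ro.from_rotvec(np.radians(rv)/n)
    for i in range(n):
        rows.append([*np.round(R.inv().apply(st),1),*np.round(np.degrees(dr.as_rotvec()),2)]); R=R*dr
    print('[',',\n'.join(str([float(v) for v in r]) for r in rows),']')
if __name__=='__main__': plan(*map(float,sys.argv[1:]))
E
python3 plan.py 489 186 150 8.2
```

```text
at [175.  599.7 247.8] [1.800e+02 6.000e-02 7.374e+01] F [ 0.2  -0.74 -0.42] w 85.2 t 0.1
[ [-25.8, 34.8, 8.2, 0.0, 0.0, 5.46],
[-22.3, 37.1, 8.2, 0.0, 0.0, 5.46],
[-18.7, 39.0, 8.2, 0.0, 0.0, 5.46],
[-14.9, 40.6, 8.2, 0.0, 0.0, 5.46],
[-11.0, 41.9, 8.2, 0.0, 0.0, 5.46],
[-6.9, 42.7, 8.2, 0.0, 0.0, 5.46],
[-2.8, 43.2, 8.2, 0.0, 0.0, 5.46],
[1.3, 43.3, 8.2, 0.0, 0.0, 5.46],
[5.4, 42.9, 8.2, 0.0, 0.0, 5.46],
[9.5, 42.2, 8.2, 0.0, 0.0, 5.46],
[13.4, 41.1, 8.2, 0.0, 0.0, 5.46],
[17.3, 39.7, 8.2, 0.0, 0.0, 5.46] ]
```

arm_command(targets=[[-26,35,6,0,0,5.5],[-22,37,6,0,0,5.5],[-19,39,6,0,0,5.5],[-15,41,6,0,0,5.5],[-11,42,6,0,0,5.5],[-7,43,6,0,0,5.5],[-3,43,6,0,0,5.5],[1,43,6,0,0,5.5]], grip=100)

```text
clock: 0.9
position: [0.383, 0.3144, 0.1963]
tool_rot: [-3.14, 0.003, 0.5]
force: [1.2, 0.7, -0.2]
grip_width: 0.0852
```

```bash
python3 plan.py 489 186 150 8.2
```

```text
at [383.  314.4 196.3] [-1.7994e+02  1.5000e-01  2.8640e+01] F [ 1.22  0.68 -0.17] w 85.2 t 0.9
[ [7.9, 40.9, 11.5, -0.01, 0.04, 5.11],
[11.5, 40.0, 11.5, -0.01, 0.04, 5.11],
[15.0, 38.8, 11.5, -0.01, 0.04, 5.11],
[18.4, 37.4, 11.5, -0.01, 0.04, 5.11] ]
```

arm_command(targets=[[8,41,11.5,0,0,5.1],[11.5,40,11.5,0,0,5.1],[15,39,11.5,0,0,5.1],[18.5,37.5,11.5,0,0,5.1],[0,0,0,0,0,0],[0,0,0,0,0,0]])

```text
clock: 1.5
position: [0.4941, 0.1732, 0.1472]
tool_rot: [3.139, 0.003, 0.118]
force: [-0.4, -0.3, 1.1]
grip_width: 0.0856
```

```bash
python3 plan.py 489.3 186 57 8.2
python3 - <<'E'
from h import *
f=grab('scene'); save('s1.png',f['color'][150:480,100:540])
E
```

```text
at [494.1 173.2 147.2] [179.85   0.19   6.76] F [-0.43 -0.33  1.1 ] w 85.6 t 1.5
[ [-1.5, -6.7, 45.1, 0.07, 0.1, -0.72],
[-1.5, -6.7, 45.1, 0.07, 0.1, -0.72] ]
```

View pics/s1.png

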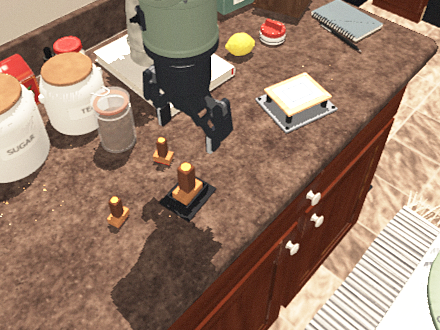

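The picture shows the open gripper above and behind the stamp (stamp at crop (186,185)), with nothing close to it. Next I align, then descend.

arm_command(targets=[[-3,-13,8,0,0,-1.4],[0,0,0,0,0,0],[0,0,0,0,0,0]])

```text
clock: 1.85
position: [0.4879, 0.1892, 0.1389]
tool_rot: [3.14, 0.003, 0.15]
force: [0.0, -0.1, 0.6]
grip_width: 0.0857
```

```bash
python3 plan.py 489.3 186 57 8.2
python3 - <<'E'
from h import *
f=grab('top'); np.savez('t2.npz',**f); save('t2.png',cv2.resize(f['color'][180:330,150:350],None,fx=3,fy=3))
E
```

```text
at [487.9 189.2 138.9] [179.91   0.19   8.58] F [ 0.04 -0.13  0.55] w 85.7 t 1.85
[ [0.6, 1.6, 41.0, 0.05, 0.09, 0.19],
[0.5, 1.7, 41.0, 0.05, 0.09, 0.19] ]
```

View pics/t2.png

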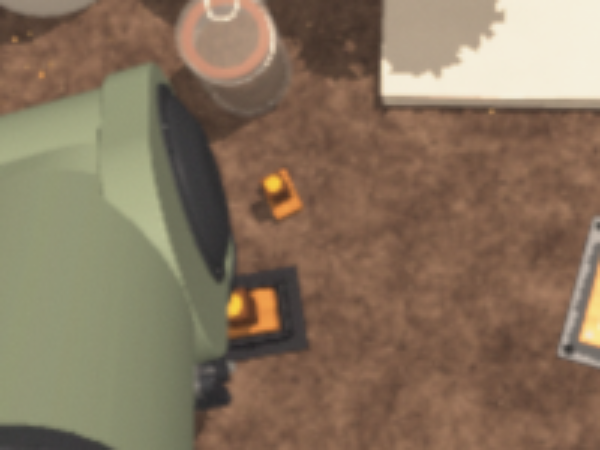

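The top view shows the arm covering the stamp's left half and the lower finger at (213,385). That agrees with the plan, so I descend.

arm_command(targets=[[0.6,3,30,0,0.1,0.3],[0,0,25,0,0,0],[0,0,15,0,0,0],[0,0,3,0,0,0],[0,0,0,0,0,0],[0,0,0,0,0,0]])

```text
clock: 2.5
position: [0.4892, 0.189, 0.0659]
tool_rot: [-3.141, -0.002, 0.149]
force: [0.3, -0.4, -0.5]
grip_width: 0.0855
```

```bash
python3 plan.py 489.3 186 56 8.2
python3 - <<'E'
from h import *
f=grab('scene'); save('s3.png',cv2.resize(f['color'][230:400,200:400],None,fx=3,fy=3))
E
```

```text
at [489.2 189.   65.9] [-1.7997e+02 -1.2000e-01  8.5100e+00] F [ 0.3  -0.41 -0.45] w 85.5 t 2.5
[ [-0.3, 3.0, 9.9, -0.03, -0.12, 0.31] ]
```

View pics/s3.png

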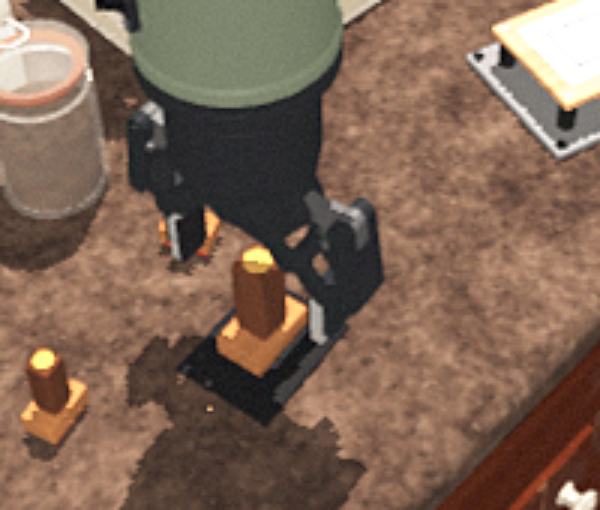

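The picture shows the stem, with its brass top at (258,260), centred between the pads at (185,235) and (325,290). I lower the last 10 mm and close.

arm_command(targets=[[0,2.5,8,0,-0.1,0.3],[0,0,2,0,0,0],[0,0,0,0,0,0],[0,0,0,0,0,0]])

```text
clock: 2.95
position: [0.4905, 0.1868, 0.0568]
tool_rot: [-3.14, -0.003, 0.143]
force: [-0.3, 0.0, 0.2]
grip_width: 0.0858
```

arm_command(targets=[[0,0,0,0,0,0],[0,0,0,0,0,0],[0,0,0,0,0,0],[0,0,0,0,0,0],[0,0,0,0,0,0],[0,0,0,0,0,0],[0,0,0,0,0,0],[0,0,0,0,0,0]], grip=0, grip_force=60)

```text
clock: 3.75
position: [0.4906, 0.1869, 0.0573]
tool_rot: [-3.14, -0.003, 0.143]
force: [0.4, -0.1, 1.2]
grip_width: 0.0213
```

```bash
python3 plan.py 489.3 186 130 8.2
```

```text
at [490.6 186.9  57.3] [-179.9    -0.19    8.19] F [ 0.41 -0.1   1.17] w 21.3 t 3.75
[ [-0.6, 0.3, -36.4, -0.05, -0.1, -0.0],
[-0.7, 0.3, -36.4, -0.05, -0.1, -0.0] ]
```

arm_command(targets=[[0,0,-10,0,0,0],[0,0,-20,0,0,0],[0,0,-25,0,0,0],[0,0,-20,0,0,0],[0,0,0,0,0,0],[0,0,0,0,0,0],[0,0,0,0,0,0]])

```text
clock: 4.45
position: [0.4896, 0.1863, 0.1366]
tool_rot: [-3.14, -0.002, 0.143]
force: [-0.7, -0.1, -2.1]
grip_width: 0.0214
```

```bash
python3 plan.py 490 -122 125 -16.4
python3 - <<'E'
from h import *
f=grab('scene'); save('s4.png',cv2.resize(f['color'][200:400,200:400],None,fx=3,fy=3))
E
```

```text
at [489.6 186.3 136.6] [-1.7991e+02 -1.1000e-01  8.1700e+00] F [-0.69 -0.1  -2.11] w 21.4 t 4.45
[ [-6.2, 43.6, 1.6, -0.02, -0.01, 3.51],
[-3.5, 43.9, 1.6, -0.02, -0.01, 3.51],
[-0.8, 44.0, 1.6, -0.02, -0.01, 3.51],
[1.9, 44.0, 1.6, -0.02, -0.01, 3.51],
[4.6, 43.8, 1.6, -0.02, -0.01, 3.51],
[7.2, 43.5, 1.6, -0.02, -0.01, 3.51],
[9.9, 42.9, 1.6, -0.02, -0.01, 3.51] ]
```

View pics/s4.png

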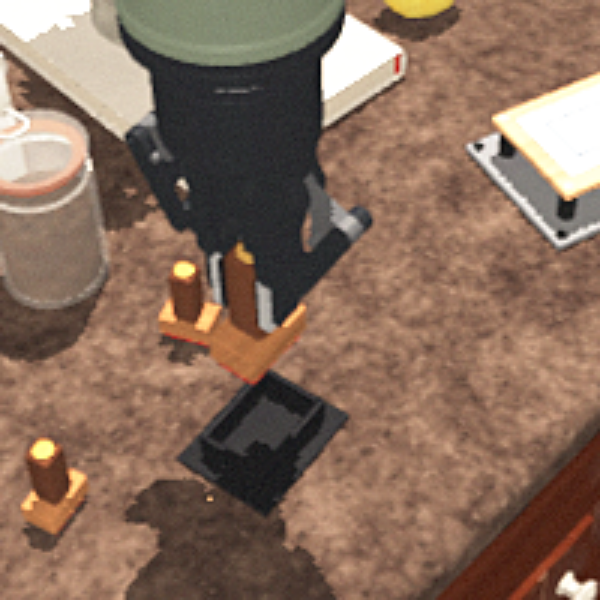

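The picture shows the stamp held upright at (255,320) and the empty holder pocket at (265,430). I carry it to the bed.

arm_command(targets=[[-4,25,0,0,0,3],[-4,42,0,0,0,3.5],[-1,44,0,0,0,3.5],[2,44,0,0,0,3.5],[5,44,0,0,0,3.5],[7,43,0,0,0,3.5],[6,25,0,0,0,2],[4,18,0,0,0,1]])

```text
clock: 5.3
position: [0.4871, -0.109, 0.1302]
tool_rot: [3.14, 0.006, -0.277]
force: [0.9, 0.8, -1.2]
grip_width: 0.0217
```

```bash
python3 plan.py 490 -122 125 -16.4
```

```text
at [ 487.1 -109.   130.2] [179.91   0.37 -15.9 ] F [ 0.88  0.77 -1.24] w 21.7 t 5.3
[ [6.4, 11.7, 5.2, 0.09, 0.37, 0.5] ]
```

arm_command(targets=[[4,3,8,0,0.4,0.3],[0,0,8,0,0,0],[0,0,2,0,0,0],[0,0,0,0,0,0],[0,0,0,0,0,0],[0,0,0,0,0,0]])

```text
clock: 5.9
position: [0.4889, -0.1125, 0.1085]
tool_rot: [3.139, 0.004, -0.283]
force: [0.4, 0.5, -1.3]
grip_width: 0.0213
```

```bash
python3 plan.py 490 -122 105 -16.4
python3 - <<'E'
from h import *
f=grab('scene'); np.savez('s5.npz',**f); save('s5.png',cv2.resize(f['color'][150:300,320:470],None,fx=4,fy=4))
f=grab('top'); np.savez('t5.npz',**f)
E
```

```text
at [ 488.9 -112.5  108.5] [179.85   0.2  -16.19] F [ 0.41  0.47 -1.26] w 21.3 t 5.9
[ [3.7, 8.9, 3.5, 0.15, 0.2, 0.21] ]
```

View pics/s5.png

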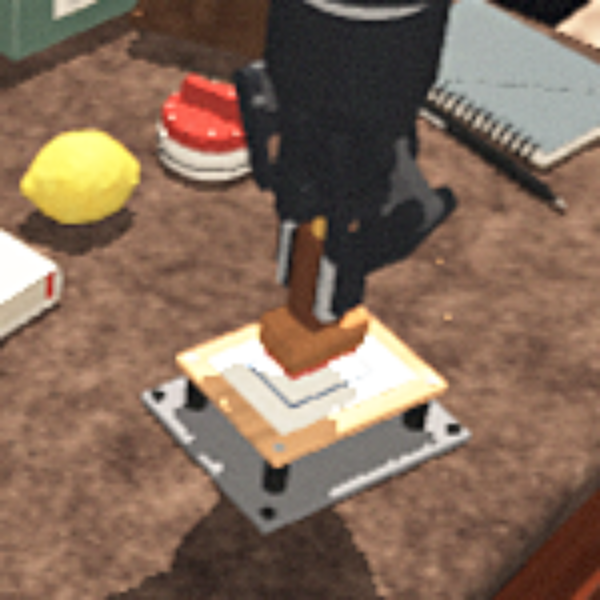

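The picture shows the stamp over the label, its red face's near corner at crop (290,377) and the frame's near corner at (293,408). I use these two for a relative check.

```bash
python3 - <<'E'
from h import *
f=dict(np.load('s5.npz'))
c,s=np.cos(np.radians(-16.4)),np.sin(np.radians(-16.4)); B=np.array([[c,-s],[s,c]])
q=lambda u,v,z:(ray(f,[320+u/4,150+v/4],z)[0,:2]*1000)
fc=q(293,408,.0373); sc=q(290,377,.0552); 
print('frame corner',fc,'stamp corner',sc)
# camera-near corner = -x,+y in bed axes
print('frame centre',fc-B@np.array([-18,26]),'face centre',sc-B@np.array([-12,20]))
E
python3 - <<'E'
import sys; sys.path.insert(0,'.')
from h import *
f=dict(np.load('s5.npz')); C=f['color'][236:247,380:408].astype(int)
r=(C[...,0]-C[...,1]>90)&(C[...,2]>C[...,1]-25)
for row in r: print(''.join('#' if x else '.' for x in row))
E
```

```text
frame corner [480.43995878 -92.14102287] stamp corner [484.77178334 -92.34673827]
frame centre [ 490.36673244 -122.16533244] face centre [ 490.63672189 -114.92111525]
............................
............................
.......#....................
........#..............##...
.........#..................
...................##.......
...........#....###.........
............#.##............
.............#..............
............................
............................
```

arm_command(targets=[[2,8,3,0.15,0.2,0.2],[0,0,0,0,0,0],[0,0,0,0,0,0],[0,0,0,0,0,0]])

```text
clock: 6.4
position: [0.4888, -0.1218, 0.1058]
tool_rot: [-3.141, -0.001, -0.287]
force: [-0.2, -0.5, -0.9]
grip_width: 0.0212
```

```bash
python3 plan.py 489 -120.3 97 -16.4
```

```text
at [ 488.8 -121.8  105.8] [-1.7997e+02 -8.0000e-02 -1.6430e+01] F [-0.19 -0.47 -0.91] w 21.2 t 6.4
[ [-0.2, -1.4, 8.8, -0.03, -0.08, -0.03] ]
```

arm_command(targets=[[0,-1.2,4,0,-0.1,0],[0,0,4,0,0,0],[0,0,2,0,0,0],[0,0,0,0,0,0],[0,0,0,0,0,0]])

```text
clock: 6.9
position: [0.4891, -0.1202, 0.0947]
tool_rot: [-3.141, 0.001, -0.286]
force: [-0.1, -0.3, -1.3]
grip_width: 0.0213
```

```bash
python3 plan.py 489 -120.3 93 -16.4;python3 - <<'E'
from h import *
f=grab('scene'); save('s6.png',cv2.resize(f['color'][180:290,340:460],None,fx=5,fy=5))
E
```

```text
at [ 489.1 -120.2   94.7] [-1.7997e+02  5.0000e-02 -1.6410e+01] F [-0.05 -0.29 -1.32] w 21.3 t 6.9
[ [-0.1, 0.1, 1.7, -0.03, 0.05, -0.01] ]
```

View pics/s6.png

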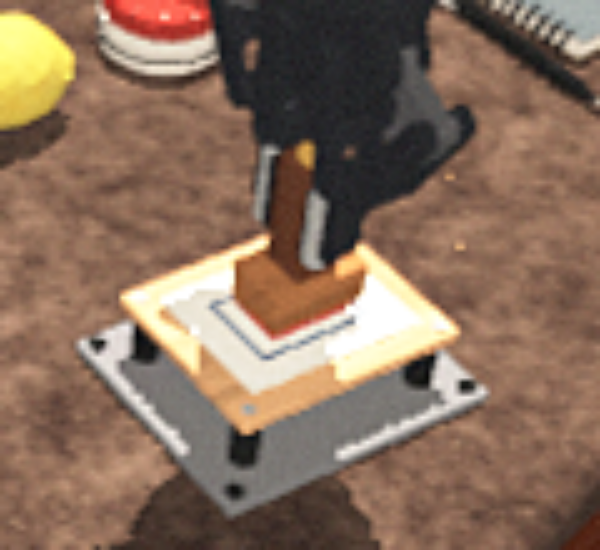

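The picture shows the face about 4 mm above the label and inside the frame: the frame's near corner is at (267,358), the face's near corner at (272,338). I recompute the offset.

```bash
python3 - <<'E'
from h import *
f=dict(np.load('s5.npz'))
c,s=np.cos(np.radians(-16.4)),np.sin(np.radians(-16.4)); B=np.array([[c,-s],[s,c]])
q=lambda u,v,z:(ray(f,[340+u/5,180+v/5],z)[0,:2]*1000)
print('corner diff in bed axes',B.T@(q(272,338,.0414)-q(267,358,.0373)),'want ~(6,-6)')
print('left corner of frame - near',B.T@(q(213,305,.0373)-q(267,358,.0373)))
E
```

```text
corner diff in bed axes [ 4.9323567 -5.6102736] want ~(6,-6)
left corner of frame - near [35.66219043  0.15129046]
```

arm_command(targets=[[0,0,2,0,0,0],[0,0,0,0,0,0],[0,0,0,0,0,0]])

```text
clock: 7.25
position: [0.4893, -0.1202, 0.0927]
tool_rot: [-3.141, 0.001, -0.286]
force: [0.4, 0.3, -1.3]
grip_width: 0.0215
```

arm_command(targets=[[0,0,1,0,0,0],[0,0,0,0,0,0]])

```text
clock: 7.45
position: [0.4893, -0.1202, 0.0917]
tool_rot: [-3.141, 0.0, -0.286]
force: [-0.8, 0.4, -1.0]
grip_width: 0.0213
```

arm_command(targets=[[0,0,1,0,0,0],[0,0,0,0,0,0]])

```text
clock: 7.65
position: [0.4893, -0.1202, 0.0906]
tool_rot: [-3.141, 0.0, -0.286]
force: [0.0, -0.5, -2.4]
grip_width: 0.0212
```

arm_command(targets=[[0,0,1,0,0,0],[0,0,0,0,0,0]])

```text
clock: 7.85
position: [0.4895, -0.1203, 0.0897]
tool_rot: [-3.141, -0.0, -0.286]
force: [-1.0, -0.0, 1.9]
grip_width: 0.0214
```

Contact at a TCP height of about 90.4 mm. The baseline force is about -1.4 N.

arm_command(targets=[[0,0,0.9,0,0,0],[0,0,0,0,0,0]])

```text
clock: 8.05
position: [0.4898, -0.1203, 0.0891]
tool_rot: [-3.141, -0.001, -0.286]
force: [-1.2, 0.2, 5.1]
grip_width: 0.0215
```

arm_command(targets=[[0,0,0.5,0,0,0],[0,0,0,0,0,0]])

```text
clock: 8.25
position: [0.49, -0.1204, 0.0888]
tool_rot: [-3.141, -0.001, -0.287]
force: [-0.1, 0.2, 5.2]
grip_width: 0.0212
```

arm_command(targets=[[-0.4,0,1,0,0,0],[0,0,0.1,0,0,0]])

```text
clock: 8.45
position: [0.49, -0.1204, 0.0881]
tool_rot: [-3.14, -0.002, -0.287]
force: [-0.9, 0.0, 7.7]
grip_width: 0.0215
```

arm_command(targets=[[-0.2,0,0.2,0,0,0],[0,0,0.2,0,0,0]])

```text
clock: 8.65
position: [0.4902, -0.1205, 0.0882]
tool_rot: [-3.14, -0.003, -0.287]
force: [-1.2, 1.4, 7.9]
grip_width: 0.0216
```

arm_command(targets=[[-0.3,0,0.5,0,-0.1,0],[-0.2,0,0.4,0,-0.05,0],[-0.2,0,0.3,0,0,0]])

```text
clock: 8.95
position: [0.4901, -0.1205, 0.0878]
tool_rot: [-3.14, -0.002, -0.287]
force: [-1.8, 0.5, 8.1]
grip_width: 0.0215
```

```bash
python3 plan.py 489.3 -120.3 93 -16.4
```

```text
at [ 490.1 -120.5   87.8] [-1.7989e+02 -1.2000e-01 -1.6440e+01] F [-1.82  0.52  8.11] w 21.5 t 8.95
[ [-0.8, 0.0, -5.2, -0.11, -0.12, -0.04] ]
```

arm_command(targets=[[-0.2,0,0.4,0,0,0],[-0.2,0,0.3,0,0,0],[-0.2,0,0.3,0,0,0],[-0.2,0,0.3,0,0,0],[-0.2,0,0.3,0,0,0]])

```text
clock: 9.45
position: [0.4902, -0.1206, 0.0877]
tool_rot: [-3.139, -0.005, -0.287]
force: [-1.5, 0.9, 10.4]
grip_width: 0.0215
```

arm_command(targets=[[-0.1,0,0.3,0,0,0],[-0.1,0,0.3,0,0,0],[-0.1,0,0.3,0,0,0],[-0.1,0,0.3,0,0,0],[-0.1,0,0.3,0,0,0]])

```text
clock: 9.95
position: [0.4905, -0.1207, 0.0876]
tool_rot: [-3.138, -0.007, -0.288]
force: [-1.3, 0.7, 10.7]
grip_width: 0.0216
```

arm_command(targets=[[-0.3,0,0.2,0,-0.15,0],[-0.3,0,0.2,-0.1,-0.15,0],[-0.2,0,0.25,-0.05,-0.1,0],[-0.2,0,0.25,0,-0.1,0]])

```text
clock: 10.35
position: [0.4902, -0.1207, 0.0879]
tool_rot: [-3.14, 0.0, -0.288]
force: [-1.4, 0.3, 8.0]
grip_width: 0.0216
```

arm_command(targets=[[-0.2,0,0.25,0,-0.1,0],[-0.2,0,0.25,0,-0.1,0],[-0.2,0,0.25,0,-0.1,0],[-0.2,0,0.25,0,-0.1,0],[-0.2,0,0.25,0,-0.1,0]])

```text
clock: 10.85
position: [0.4905, -0.1207, 0.0881]
tool_rot: [-3.139, 0.006, -0.288]
force: [-0.7, -0.7, 8.4]
grip_width: 0.0215
```

```bash
python3 plan.py 489.8 -120.6 95 -16.4
```

```text
at [ 490.5 -120.7   88.1] [-179.86    0.34  -16.5 ] F [-0.73 -0.69  8.43] w 21.5 t 10.85
[ [-0.7, 0.1, -6.9, -0.14, 0.34, -0.1] ]
```

Net force has been about 9 to 12 N for over 2 s. Now I lift straight off.

arm_command(targets=[[-0.4,0,-0.7,0,0.2,0],[-0.3,0,-0.8,0,0.1,0],[0,0,-1.5,0,0,0],[0,0,-3,0,0,0],[0,0,-8,0,0,0],[0,0,-15,0,0,0],[0,0,-20,0,0,0],[0,0,-10,0,0,0]])

```text
clock: 11.65
position: [0.4888, -0.1207, 0.1493]
tool_rot: [-3.14, 0.004, -0.289]
force: [0.0, 0.3, -1.8]
grip_width: 0.0214
```

```bash
python3 plan.py 489.6 186.3 136 8.2
```

```text
at [ 488.8 -120.7  149.3] [-179.91    0.22  -16.53] F [ 0.01  0.34 -1.8 ] w 21.4 t 11.65
[ [-12.4, -42.1, 2.0, -0.02, 0.03, -3.53],
[-9.8, -42.8, 2.0, -0.02, 0.03, -3.53],
[-7.1, -43.3, 2.0, -0.02, 0.03, -3.53],
[-4.4, -43.6, 2.0, -0.02, 0.03, -3.53],
[-1.7, -43.8, 1.9, -0.02, 0.03, -3.53],
[1.0, -43.8, 1.9, -0.02, 0.03, -3.53],
[3.7, -43.7, 1.9, -0.02, 0.03, -3.53] ]
```

arm_command(targets=[[-7,-25,0,0,0,-2.5],[-11,-42,0,0,0,-3.5],[-8,-43,0,0,0,-3.5],[-5,-43,0,0,0,-3.5],[-2,-43,1,0,0,-3.5],[0,-43,2,0,0,-3.5],[2,-30,2,0,0,-2.5],[1,-15,0,0,0,-1]])

```text
clock: 12.45
position: [0.4892, 0.1753, 0.1483]
tool_rot: [-3.14, -0.003, 0.133]
force: [0.1, -0.4, -1.4]
grip_width: 0.0213
```

arm_command(targets=[[0,0,0,0,0,0],[0,0,0,0,0,0]])

```text
clock: 12.65
position: [0.4889, 0.1764, 0.1484]
tool_rot: [-3.14, -0.003, 0.135]
force: [-0.2, 0.6, -1.6]
grip_width: 0.0215
```

```bash
python3 plan.py 490.3 186.6 100 8.2; python3 - <<'E'
from h import *
f=grab('top'); save('t7.png',cv2.resize(f['color'][245:320,330:410],None,fx=7,fy=7,interpolation=cv2.INTER_CUBIC))
E
```

```text
at [488.9 176.4 148.4] [-1.7992e+02 -1.7000e-01  7.7200e+00] F [-0.2   0.65 -1.56] w 21.5 t 12.65
[ [1.3, -4.9, 24.2, -0.04, -0.08, -0.24],
[1.4, -4.9, 24.2, -0.04, -0.08, -0.24] ]
```

View pics/t7.png

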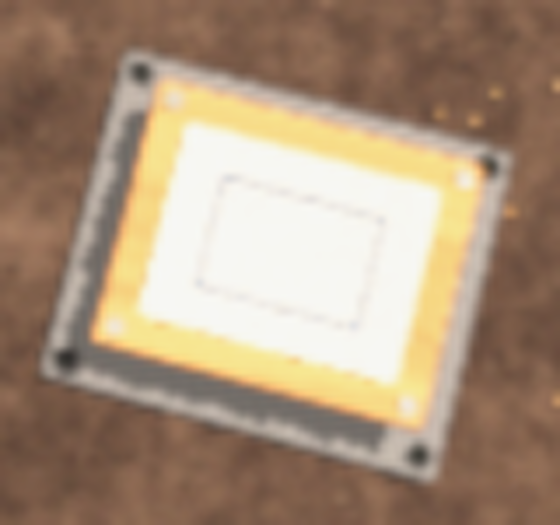

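The label at (290,250) shows no visible print. I'll compare it with the earlier picture while moving on to the holder.

arm_command(targets=[[2,-10,10,0,-0.15,-0.45],[0,0,15,0,0,0],[0,0,10,0,0,0],[0,0,0,0,0,0],[0,0,0,0,0,0]])

```text
clock: 13.2
position: [0.4906, 0.1838, 0.1111]
tool_rot: [-3.141, 0.0, 0.136]
force: [0.0, -0.5, -1.8]
grip_width: 0.0211
```

```bash
python3 plan.py 490.3 186.6 80 8.2; python3 - <<'E'
from h import *
f=grab('top'); o=np.load('top0.npz')['color'].astype(int); d=f['color'].astype(int)-o
print('label diff inside',d[274:289,363:380].mean((0,1)),'outside',d[262:270,356:362].mean((0,1)))
f=grab('scene'); save('s8.png',cv2.resize(f['color'][230:400,220:420],None,fx=3,fy=3))
E
```

```text
at [490.6 183.8 111.1] [-1.7996e+02  1.0000e-02  7.7700e+00] F [ 0.05 -0.51 -1.83] w 21.1 t 13.2
[ [0.1, -2.8, 31.1, -0.04, 0.01, -0.43] ]
label diff inside [-0.04705882 -0.11764706 -0.72941176] outside [ 0.         -0.375      -0.97916667]
```

View pics/s8.png

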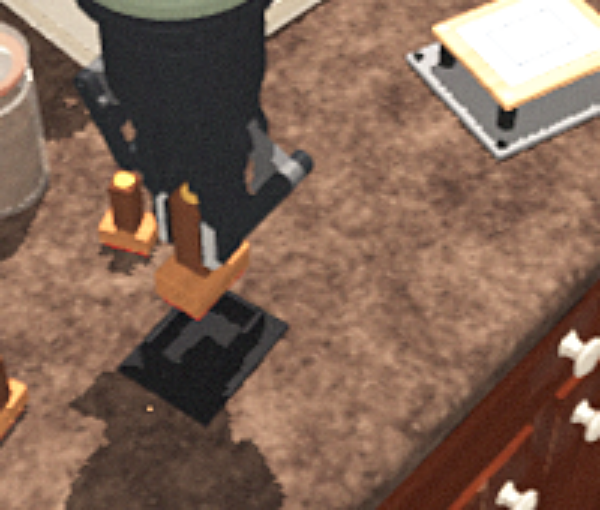

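The picture shows the stamp upright above the empty holder. The label's pixels are unchanged, so the simulation does not render the print. I align and lower.

arm_command(targets=[[0,-3,10,0,0,-0.4],[0,0,8,0,0,0],[0,0,0,0,0,0],[0,0,0,0,0,0]])

```text
clock: 13.7
position: [0.4906, 0.1876, 0.0925]
tool_rot: [-3.14, -0.002, 0.144]
force: [0.8, 0.2, -1.2]
grip_width: 0.0213
```

```bash
python3 plan.py 490.4 186.7 80 8.2
```

```text
at [490.6 187.6  92.5] [-1.7991e+02 -9.0000e-02  8.2300e+00] F [ 0.75  0.15 -1.25] w 21.3 t 13.7
[ [-0.3, 0.9, 12.5, -0.09, -0.09, 0.03] ]
```

arm_command(targets=[[0,0.8,6,0,0,0],[0,0,5,0,0,0],[0,0,3,0,0,0],[0,0,0,0,0,0],[0,0,0,0,0,0]])

```text
clock: 14.2
position: [0.4908, 0.1866, 0.0773]
tool_rot: [-3.14, -0.002, 0.143]
force: [0.0, -0.6, -1.0]
grip_width: 0.0211
```

```bash
python3 plan.py 490.4 186.7 65 8.2
```

```text
at [490.8 186.6  77.3] [-1.7992e+02 -9.0000e-02  8.2200e+00] F [ 0.04 -0.65 -1.05] w 21.1 t 14.2
[ [-0.4, -0.1, 12.3, -0.08, -0.09, 0.02] ]
```

arm_command(targets=[[-0.3,0,4,0,0,0],[0,0,4,0,0,0],[0,0,3,0,0,0],[0,0,1,0,0,0],[0,0,0,0,0,0]])

```text
clock: 14.7
position: [0.4906, 0.1867, 0.0643]
tool_rot: [-3.14, -0.002, 0.144]
force: [0.2, 0.0, -0.9]
grip_width: 0.0212
```

arm_command(targets=[[0,0,2,0,0,0],[0,0,1.5,0,0,0],[0,0,0.5,0,0,0],[0,0,0,0,0,0]])

```text
clock: 15.1
position: [0.4907, 0.1867, 0.0601]
tool_rot: [-3.14, -0.002, 0.144]
force: [0.3, 0.0, -0.8]
grip_width: 0.0214
```

arm_command(targets=[[0,0,1.2,0,0,0],[0,0,0.6,0,0,0],[0,0,0,0,0,0]])

```text
clock: 15.4
position: [0.4907, 0.1868, 0.0583]
tool_rot: [-3.14, -0.002, 0.144]
force: [-0.1, 0.8, -1.4]
grip_width: 0.0213
```

arm_command(targets=[[0,0,0.6,0,0,0],[0,0,0.3,0,0,0],[0,0,0,0,0,0]])

```text
clock: 15.7
position: [0.4908, 0.1868, 0.0573]
tool_rot: [-3.14, -0.002, 0.144]
force: [-0.6, 1.1, -1.6]
grip_width: 0.0213
```

arm_command(targets=[[0,0,0.5,0,0,0],[0,0,0,0,0,0]])

```text
clock: 15.9
position: [0.4909, 0.1868, 0.0573]
tool_rot: [-3.14, -0.003, 0.143]
force: [-0.4, 0.5, -0.6]
grip_width: 0.0213
```

arm_command(targets=[[0,0,0.4,0,0,0],[0,0,0,0,0,0]])

```text
clock: 16.1
position: [0.491, 0.1868, 0.0573]
tool_rot: [-3.139, -0.003, 0.143]
force: [-0.1, -0.1, -1.5]
grip_width: 0.0211
```

arm_command(targets=[[0,0,1,0,0,0],[0,0,0.3,0,0,0]])

```text
clock: 16.3
position: [0.4911, 0.1868, 0.0572]
tool_rot: [-3.139, -0.003, 0.143]
force: [-2.2, -0.6, 3.1]
grip_width: 0.0215
```

Seated on the floor of the holder (z 57.2, as when grasped). I let go by opening straight out, then retreat.

arm_command(targets=[[-0.5,0,-0.2,0,0,0],[0,0,0,0,0,0],[0,0,0,0,0,0],[0,0,0,0,0,0],[0,0,0,0,0,0],[0,0,0,0,0,0]], grip=100)

```text
clock: 16.9
position: [0.4908, 0.1869, 0.0572]
tool_rot: [-3.139, -0.004, 0.143]
force: [0.1, -0.4, -0.0]
grip_width: 0.0854
```

arm_command(targets=[[0,0,-5,0,0,0],[0,0,-15,0,0,0],[0,0,-25,0,0,0],[0,0,-30,0,0,0],[0,0,-40,0,0,0],[0,0,-40,0,0,0],[0,0,-20,0,0,0],[0,0,0,0,0,0]])

```text
clock: 17.7
position: [0.4896, 0.1854, 0.2407]
tool_rot: [-3.139, -0.002, 0.142]
force: [1.0, 0.4, -1.4]
grip_width: 0.0853
```

```bash
python3 - <<'E'
from h import *
f=grab('scene'); save('s9.png',f['color']); s=bot.observe(); print(s['position'],s['force'],s['clock'],s['grip_width'])
o=np.load('scene0.npz')['color'].astype(int); d=abs(f['color']-o).max(2)>50
for n,(a,b,c,e) in dict(timer=(355,165,390,197),lemon=(325,180,357,208),small1=(205,340,232,380),small2=(250,285,275,318),stamp=(258,310,318,370)).items(): print(n,d[b:e,a:c].mean().round(3))
E
```

```text
[0.48926974 0.18532591 0.23959613] [-0.45133265 -0.30158731  0.31182729] 17.75 0.08518789913419333
timer 0.0
lemon 0.021
small1 0.0
small2 0.0
stamp 0.007
```

View pics/s9.png

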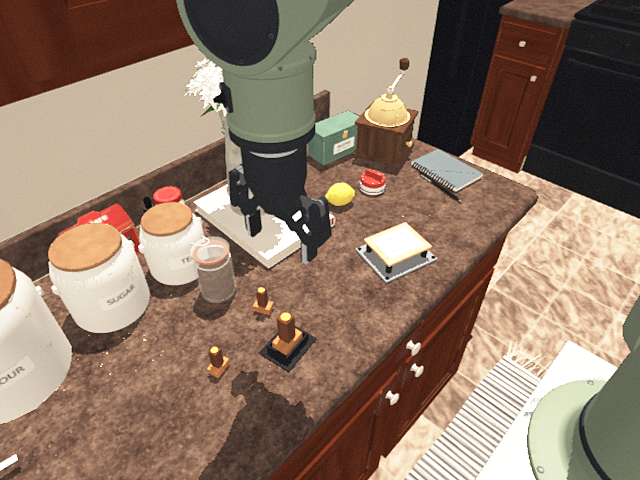

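The picture shows the stamp upright in its holder at (288,335), with the gripper clear and the other things in place. I hand the job in.

```bash
python3 -c "
from h import *
print(bot.job_done())"
```

```text
the job is handed in; nothing more can be done
None
```

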